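# Hold the probe thermometer over the cheese

### The job

Take the probe thermometer out of its wooden block, carry it over to the stand, clear of the crisper drawer and the groceries, and lower its stem through the stand's eyelet until the tip hovers about 1 cm above the cheese, stem upright and hanging free without touching the eyelet, so that the air just over the rind can be read. Do not touch the cheese or disturb the groceries. Finish while still holding the thermometer still in that position; do not let go.

Things in the scene. Friction and masses are not known exactly. Their poses are not given: they have to be found in the camera images.
- thermometer_center (a point): Centre of the loose probe thermometer's grip body (grasp here; about 60 g): a white plastic box, 22 mm along own x, 32 along own y, 50 along own z (up), dark display on the -x face. A steel stem, 5 mm thick and 110 mm long, runs down from the middle of its underside. At the start it stands upright, the box resting on the wooden block, the stem in the block's hole, at any yaw within +-1.3 rad.
- thermometer_tip (a point): The lower end of the thermometer's stem: on its own z axis, 110 mm below the underside of the grip body, so 135 mm below the grip body's centre. Same axes as the grip body.
- block_mouth (a point): Centre of the top of the fixed wooden block, 75 x 75 x 120 mm high, where a 12 mm vertical hole 116 mm deep opens; z is up. The thermometer's stem must be lifted 110 mm to leave it.
- eyelet_center (a point): Centre of the stand's eyelet, 94 mm above the table: a level steel ring with a 14 mm hole (vertical axis), 24 mm outside, 8 mm thick (90 to 98 mm up). The fixed stand has a pale marble foot, 148 x 116 x 12 mm, and a thin post 100 mm high, 75 mm from the eyelet along the stand's own +x, with a thin arm to the ring. Nothing of it is higher than 100 mm.
- cheese_top (a point): Middle of the flat top of the small round soft cheese: cream-coloured, 84 mm in diameter, 30 mm high, lying loose on the stand's foot under the eyelet; its top is 42 mm above the table. Its middle is below the eyelet's centre, within about 6 mm.
- drawer: White open crisper drawer, 220 (own x) x 160 (own y) x 110 mm high, fixed on the table in the middle, filled with pears, a nectarine, radishes and a cucumber that stand no higher than 110 mm (stalks included). Origin: centre of its underside.
- jar: Round amber glass jar with a red lid, 66 mm across, 95 mm high, standing loose. Origin: centre of its underside.
- tub: Round dark-blue berry tub with a clear lid, 84 mm across, 90 mm high, standing loose. Origin: centre of its underside.
- carton: White and yellow juice carton with a gable top, 62 x 62 mm, 150 mm high, standing loose. Origin: centre of its underside.

How it is judged:
By the outcome, as a careful person would: the job done as asked, in the order asked, and still so for the second after the job is handed in, while the arm keeps its last pose, push and grip.
It also fails if it takes over 53 s, if anything falls off the work surface, if the arm or the gripper's body presses on something with over 40 N, if the wrist force passes 120 N, or if a joint passes its speed limit or range.

### The arm

A 7-joint arm with a two-finger parallel gripper is mounted at the origin on the work surface. World frame = base frame: x ahead of the robot, y to its left, z up, the work surface at z = 0. Lengths are in m, angles in rad, forces in N, time in s.
With the tool pointing down it reaches from about 0.4 to 0.85 m from the base axis. Payload 10.4 kg.
Tool frame: the origin (TCP) lies on the centre line of the jaws, within the pads' length; the fingertips stand 17 mm ahead of it and the grasp point (between the pads) lies 2 mm behind it; z points along the fingers, y is the line along which they close (so a half turn about z gives the same grasp; the last joint's range is limited). The gripper opens to 85 mm and grips with 20 to 120 N. Pads are 22 mm wide; open, the fingers measure 114 mm over their backs; the gripper's body (76 mm by 85 mm) begins 54 mm behind the grasp point. The pads swing forward as they close: fully open they stand 13 mm farther back than shut.
Start: joints at [-1.244, 0.332, -0.065, 1.46, 0.022, 1.35, -0.088], TCP at [0.214, 0.587, 0.215] pointing down, gripper open.
Joint ranges: [-2.6, 2.6], [-0.5, 2.12], [-1.47, 1.34], [0.16, 2.42], [-1.27, 4.41], [0.06, 2.06], [-2.6, 2.6]. Speed limits (rad/s): [2.22, 2.22, 2.79, 2.79, 3.14, 3.14, 3.14].

### API

Orientations are given as a unit quaternion [x, y, z, w].
In Python, from workcell import sensors, imaging, order, spotter gives the robot as it stands. The module is installed in compiled form; this text tells all that it offers.
- The arm moves only by the shell command python3 -m inch 'ROWS' [FORCE]. ROWS is JSON, a list that holds one entry, the list of rows, each a list of 7 numbers: the shift along the tool's x, y, z in m, then the turn, a rotation vector about the tool's x, y, z in rad, then the closure, from -1 (fully open) to 1 (shut). In form: [[[x, y, z, ax, ay, az, hand], ...]]. A call has 1 to 10 rows; each row is the pose to reach, as a shift and turn from the pose commanded when the call began, along the tool's axes at that moment; what a row does not reach only later rows make up. A row lasts 1/10 s, in which the tool goes at most 50 mm and 8.59 degrees, less where a joint would pass 70% of its speed; a pose out of reach is approached as far as the arm can. A call with a gripper value outside its range is refused whole. The fingers move at their own pace and stop on an object; FORCE is the grip in N (left out, the last holds). Time passes only in rows, so rows that repeat a pose let the fingers close. It gives the time, the measured TCP pose, the force, the opening and the grip force at its end, in the units of the state.
- sensors.get_obs(): the state, without advancing time (a new reading comes with each control period).
- imaging.camera(name): name is "side" or "top" or "wrist"; returns the picture (384x512x3 uint8, blue, green, red); there is no depth.
- imaging.calibration(name): a dict with "mtx" (3x3 intrinsics, pixels), "R" (3x3) and "t" (3): a world point X has camera coordinates R X + t; the wrist camera has in their place "tool_from_camera" (4x4, takes a point from camera to tool coordinates, whose origin is the TCP and whose axes are the flange's). Camera axes: x right, y down, z forward; pixel columns grow to the right and rows downward; lengths in m; the calibration is good to about 2 mm. A picture is of the moment at which its call begins: read the wrist's pose just before it. calibration takes no time and is no camera call.
- order.hand_in(): hands the job in; it is judged then, once.
Trained networks look in the newest picture that a camera, given by its name, has taken for a name from the list of things; names that differ only in an ending like _2 or _b are one class to them, and where a whole thing is asked for, a point or a joint stands for the part that bears it (a point fixed in the world has none). Each returns a list of dicts, best first, with "conf" (0 to 1); they miss things now and then, are a little off and sometimes report something else, mostly with a low value. They report only what shows in the picture. A call takes as long as a camera call.
- spotter.look_for(label, camera): "pixel" ([column, row] in pixels, amid what is visible of it).
The state is a dict: "clock": time; "joint_pos": joint angles; "joint_velocities": joint speeds; "tau": joint torques, N m; "position": TCP position; "ee_rot": TCP orientation; "ft_force": force on the tool from outside, world axes, zero at the start; "torque": the same for the moment, N m; "grip_width": opening from 0.0 (shut) to 1.0 (fully open); "grasp_force": force on a finger pad.
Only numpy, scipy, OpenCV 4.12 (cv2) and the standard library are available. Lean on these libraries where they do the work, as an engineer would, in place of code of your own. Each camera call takes 0.05 s, during which the arm holds its last target. There are 200 camera calls.

## Working session

There is one attempt and no reset: what is moved stays moved. The work goes in short steps, Python scripts to look and compute and a shell command to move; the robot and the scene stay as the last step left them, time stands still between calls to the robot, and variables do not carry over. Pictures are saved under pics/ and viewed, at most 10 in all, crops included, and the job is handed in when it is done.

```bash
mkdir -p pics
cat > h.py <<'E'
import numpy as np, cv2
from workcell import sensors, imaging, order, spotter
from scipy.spatial.transform import Rotation as Rn
def cam(name):
    """K, R, t for world->camera at present"""
    c=imaging.calibration(name); K=np.array(c["mtx"])
    if name!="wrist": return K,np.array(c["R"]),np.array(c["t"])
    o=sensors.get_obs(); T=np.eye(4); T[:3,:3]=Rn.from_quat(o["ee_rot"]).as_matrix(); T[:3,3]=o["position"]
    M=np.linalg.inv(T@np.array(c["tool_from_camera"])); return K,M[:3,:3],M[:3,3]
def onz(px,z,C):
    K,R,t=C; d=R.T@np.linalg.inv(K)@np.array([px[0],px[1],1.]); c=-R.T@t
    return c+d*(z-c[2])/d[2]
def proj(X,C):
    K,R,t=C; p=K@(R@np.array(X)+t); return p[:2]/p[2]
def tri(obs):
    A=[];
    for px,(K,R,t) in obs:
        P=K@np.c_[R,t]; A+=[px[0]*P[2]-P[0],px[1]*P[2]-P[1]]
    v=np.linalg.svd(np.array(A))[2][-1]; return v[:3]/v[3]
E
python3 - <<'E'
from h import *
np.set_printoptions(precision=3,suppress=True)
o=sensors.get_obs(); print(o["clock"],o["position"],o["ee_rot"],o["grip_width"])
Z=dict(thermometer_center=.145,block_mouth=.12,eyelet_center=.094,cheese_top=.042,drawer=.08,jar=.095,tub=.09,carton=.13)
for n in ("top","side"):
    im=imaging.camera(n); cv2.imwrite(f"pics/{n}0.png",im); C=cam(n)
    print(n,"cam at",-C[1].T@C[2])
    for l,z in Z.items():
        r=spotter.look_for(l,n)[:2]
        for q in r: print(l,np.round(q["pixel"]),round(q["conf"],2),onz(q["pixel"],z,C))
print(sensors.get_obs()["clock"], imaging.calibration("wrist")["tool_from_camera"])
E
```

```text
0.0 [0.214 0.587 0.214] [ 0.174  0.985 -0.001 -0.   ] 0.9977611820877651
top cam at [ 0.376 -0.003  1.258]
thermometer_center [138. 176.] 0.64 [0.597 0.294 0.145]
block_mouth [150. 182.] 0.78 [0.586 0.267 0.12 ]
eyelet_center [348. 188.] 0.73 [ 0.581 -0.237  0.094]
cheese_top [351. 204.] 0.59 [ 0.546 -0.255  0.042]
drawer [260. 199.] 0.56 [ 0.551 -0.011  0.08 ]
jar [291. 271.] 0.58 [ 0.368 -0.091  0.095]
jar [353. 201.] 0.41 [ 0.547 -0.25   0.095]
tub [228. 273.] 0.92 [0.36  0.068 0.09 ]
carton [268. 130.] 0.57 [ 0.721 -0.03   0.13 ]
side cam at [0.32  0.698 0.58 ]
thermometer_center [188. 256.] 0.8 [0.6   0.285 0.145]
block_mouth [195. 296.] 0.8 [0.558 0.341 0.12 ]
eyelet_center [281. 169.] 0.57 [ 0.57  -0.156  0.094]
cheese_top [297. 174.] 0.76 [ 0.544 -0.232  0.042]
cheese_top [347. 206.] 0.39 [ 0.382 -0.12   0.042]
drawer [269. 215.] 0.96 [0.538 0.038 0.08 ]
jar [348. 208.] 0.59 [ 0.373 -0.031  0.095]
tub [340. 252.] 0.71 [0.364 0.117 0.09 ]
tub [198. 297.] 0.26 [0.568 0.318 0.09 ]
carton [201. 183.] 0.81 [0.706 0.04  0.13 ]
0.9 [[ 0.    -0.958 -0.286  0.072]
 [ 1.     0.    -0.001  0.001]
 [ 0.001 -0.286  0.958 -0.159]
 [ 0.     0.     0.     1.   ]]
```

```bash
cd pics; python3 -c "
import cv2,numpy as np
a=cv2.imread('top0.png');b=cv2.imread('side0.png');cv2.imwrite('both0.png',cv2.resize(np.vstack([a,b]),(800,1200))[:600]);cv2.imwrite('s0.png',cv2.resize(b,(800,600)))"
```

```text
(no output)
```

View pics/both0.png

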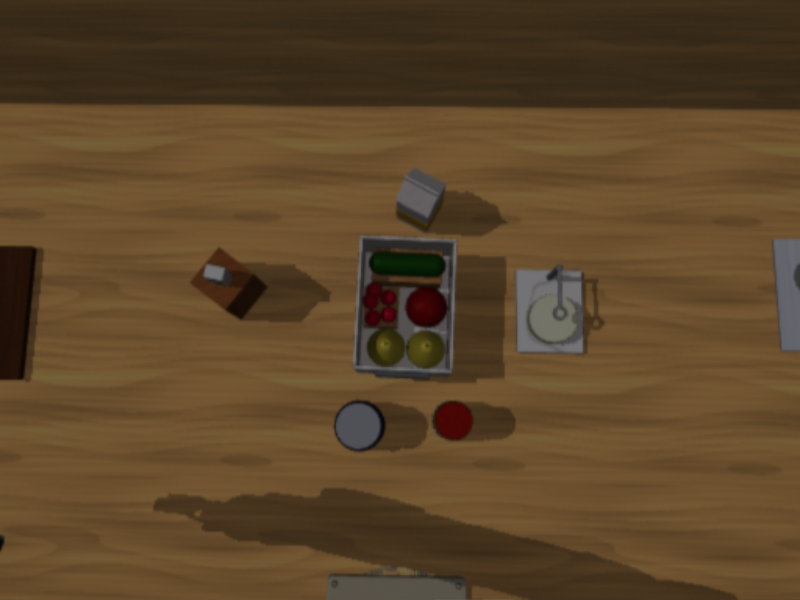

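View pics/s0.png

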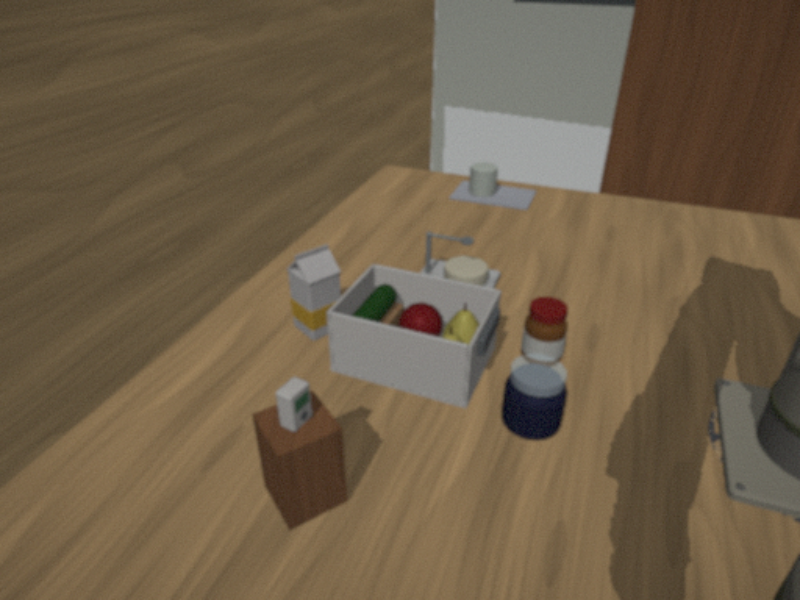

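The top view shows the thermometer at about px (138,175), the eyelet ring at (358,200), and the post at (355,173). Both views agree with the spotter, except that its eyelet pixel lands on the arm, so I'll use the ring pixel. Next I'll get the yaw from the box-top contour.

Run:
```python
from h import *
np.set_printoptions(precision=4,suppress=True)
im=cv2.imread("pics/top0.png"); C=cam("top"); S=cam("side")
print("therm tri",tri([((138,175),C),((188,256),S)]))
print("eyelet top",onz((358.4,200.4),.098,C),"post",onz((355,173),.1,C),"tri",tri([((358.4,200.4),C),((299,154),S)]))
h=cv2.cvtColor(im,cv2.COLOR_BGR2HSV); m=((h[...,1]<70)&(h[...,2]>90)).astype(np.uint8); m[:,:115]=0;m[:,165:]=0;m[:150]=0;m[200:]=0
c=max(cv2.findContours(m,0,1)[0],key=cv2.contourArea)[:,0]; w=np.array([onz(p,.17,C)[:2] for p in c],np.float32)
r=cv2.minAreaRect(w); print(len(c),r, cv2.boxPoints(r))
cv2.imwrite("pics/thc.png",cv2.resize(im[150:200,115:165],(600,600),interpolation=3))
o=sensors.get_obs(); R=Rn.from_quat(o["ee_rot"]).as_matrix()
for T in ([.595,.285,.265],): print("tool shift",R.T@(np.array(T)-o["position"]), R[:,0],R[:,1])
```

```text
therm tri [0.5968 0.2912 0.15  ]
eyelet top [ 0.5475 -0.263   0.098 ] post [ 0.6184 -0.2557  0.1   ] tri [ 0.5492 -0.2642  0.092 ]
35 ((0.5966836214065552, 0.28998932242393494), (0.029361391440033913, 0.01980389840900898), 79.24266815185547) [[0.5842 0.2774]
 [0.6037 0.2737]
 [0.6092 0.3026]
 [0.5897 0.3063]]
tool shift [-0.4613 -0.1534 -0.05  ] [-0.9395  0.3427  0.    ] [0.3427 0.9395 0.0001]
```

View pics/thc.png

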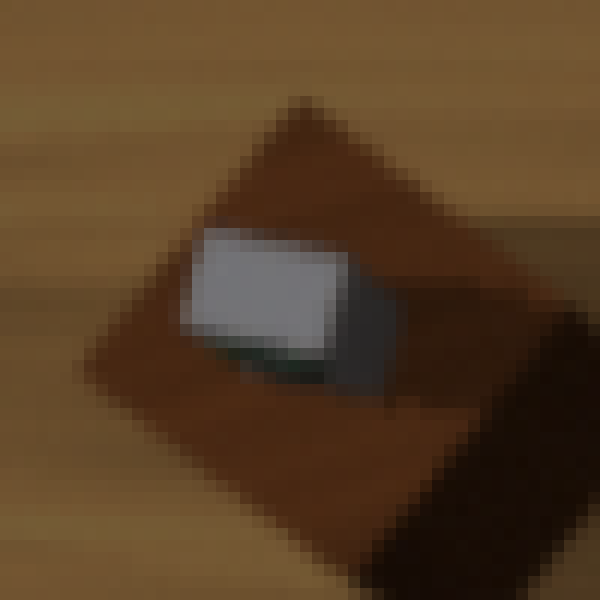

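The box top is at (0.597, 0.290) with its long axis at 79°. The display edge faces -x, so yaw is about -0.19. The eyelet is near (0.548, -0.263). I'll move above the thermometer and align.

```bash
python3 -m inch '[[[-0.04,-0.013,-0.03,0,0,-0.03,-1],[-0.09,-0.03,-0.05,0,0,-0.06,-1],[-0.14,-0.045,-0.05,0,0,-0.1,-1],[-0.187,-0.06,-0.05,0,0,-0.16,-1],[-0.234,-0.075,-0.05,0,0,-0.16,-1],[-0.28,-0.09,-0.05,0,0,-0.16,-1],[-0.327,-0.105,-0.05,0,0,-0.16,-1],[-0.374,-0.12,-0.05,0,0,-0.16,-1],[-0.42,-0.135,-0.05,0,0,-0.16,-1],[-0.461,-0.149,-0.05,0,0,-0.16,-1]]]' && python3 -m inch '[[[0,0,0,0,0,0,-1],[0,0,0,0,0,0,-1],[0,0,0,0,0,0,-1]]]'
python3 - <<'E'
from h import *
np.set_printoptions(precision=4,suppress=True)
C=cam("wrist"); im=imaging.camera("wrist"); cv2.imwrite("pics/w1.png",im)
p=spotter.look_for("thermometer_center","wrist")[:2]; print(p)
h=cv2.cvtColor(im,cv2.COLOR_BGR2HSV); m=((h[...,1]<60)&(h[...,2]>100)).astype(np.uint8)
n,L,st,ce=cv2.connectedComponentsWithStats(m); print(st[:8],ce[:8])
o=sensors.get_obs(); R=Rn.from_quat(o["ee_rot"]).as_matrix(); print(o["clock"],o["position"],R[:,0],R[:,1], proj([.5967,.29,.17],C))
E
```

```text
clock: 1.9
position: [0.5978, 0.2875, 0.2652]
ee_rot: [0.095, 0.995, 0.0, 0.0]
ft_force: [-0.5, 0.2, -0.5]
grip_width: 0.999
grasp_force: 0.0
clock: 2.2
position: [0.5955, 0.2904, 0.2649]
ee_rot: [0.094, 0.996, 0.0, -0.0]
ft_force: [0.3, 0.5, 0.4]
grip_width: 0.999
grasp_force: 0.0
[{'pixel': [249.8, 186.6], 'conf': 0.75}]
[[     0      0    512    384 188837]
 [     1     71      6      1      6]
 [     9     72      4      1      4]
 [    18     73      5      1      5]
 [    24     74      8      1      8]
 [    33     75      7      1      7]
 [     0     76    105    215   6267]
 [    45     92      1      1      1]] [[262.7853 191.4434]
 [  3.5     71.    ]
 [ 10.5     72.    ]
 [ 20.      73.    ]
 [ 27.5     74.    ]
 [ 36.      75.    ]
 [ 55.0393 195.6536]
 [ 45.      92.    ]]
2.3 [0.5952 0.2908 0.2652] [-0.9825  0.1863  0.0004] [0.1863 0.9825 0.0008] [249.7414 194.4868]
```

View pics/w1.png

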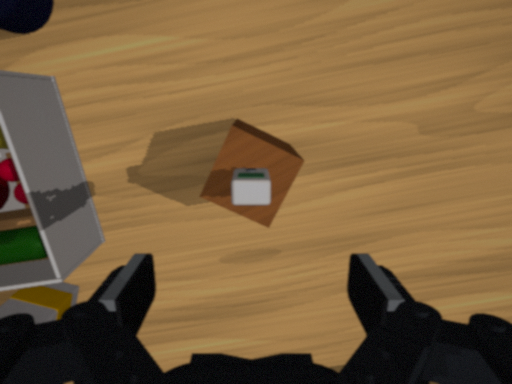

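The wrist view shows the box top spanning x 233–270 and y 180–206, with the display toward -x and square to the jaws. I'll refine its centre from that.

Run:
```python
from h import *
np.set_printoptions(precision=4,suppress=True)
im=cv2.imread("pics/w1.png"); C=cam("wrist"); h=cv2.cvtColor(im,cv2.COLOR_BGR2HSV)
m=((h[...,1]<60)&(h[...,2]>120)).astype(np.uint8); m[:160]=0;m[220:]=0;m[:,:215]=0;m[:,290:]=0
c=max(cv2.findContours(m,0,1)[0],key=cv2.contourArea)[:,0]; print(cv2.boundingRect(c))
r=cv2.minAreaRect(np.array([onz(p,.17,C)[:2] for p in c],np.float32)); print(r)
o=sensors.get_obs(); R=Rn.from_quat(o["ee_rot"]).as_matrix()
print(R.T@(np.array([*r[0],.147])-o["position"]))
```

```text
(232, 180, 39, 25)
((0.594789445400238, 0.2917432188987732), (0.03085152804851532, 0.020058780908584595), 79.27558135986328)
[0.0006 0.0008 0.1182]
```

```bash
python3 -m inch '[[[0,0.001,0.03,0,0,0,-1],[0,0.001,0.06,0,0,0,-1],[0,0.001,0.09,0,0,0,-1],[0,0.001,0.11,0,0,0,-1],[0,0.001,0.119,0,0,0,-1],[0,0.001,0.119,0,0,0,-0.5],[0,0.001,0.119,0,0,0,0],[0,0.001,0.119,0,0,0,1],[0,0.001,0.119,0,0,0,1],[0,0.001,0.119,0,0,0,1]]]' 40 && python3 -m inch '[[[0,0,0,0,0,0,1],[0,0,0,0,0,0,1],[0,0,0,0,0,0,1],[0,0,0,0,0,0,1],[0,0,0,0,0,0,1]]]'
```

```text
clock: 3.3
position: [0.5971, 0.2905, 0.1475]
ee_rot: [0.095, 0.995, 0.001, 0.001]
ft_force: [-0.3, -0.4, 6.1]
grip_width: 0.36
grasp_force: 39.7
clock: 3.8
position: [0.5971, 0.2905, 0.1475]
ee_rot: [0.095, 0.995, 0.001, 0.001]
ft_force: [-0.9, -1.3, 5.9]
grip_width: 0.359
grasp_force: 39.7
```

```bash
python3 -m inch '[[[0,0,-0.01,0,0,0,1],[0,0,-0.03,0,0,0,1],[0,0,-0.05,0,0,0,1],[0,0,-0.07,0,0,0,1],[0,0,-0.09,0,0,0,1],[0,0,-0.11,0,0,0,1],[0,0,-0.13,0,0,0,1],[0,0,-0.15,0,0,0,1],[0,0,-0.165,0,0,0,1],[0,0,-0.165,0,0,0,1]]]'
python3 - <<'E'
from h import *
np.set_printoptions(precision=4,suppress=True)
for n in ("wrist","side"):
    im=imaging.camera(n); cv2.imwrite(f"pics/l_{n}.png",im); print(n,spotter.look_for("thermometer_tip",n)[:2],spotter.look_for("thermometer_center",n)[:1])
a=cv2.imread("pics/l_wrist.png");b=cv2.imread("pics/l_side.png")
cv2.imwrite("pics/l.png",np.hstack([a[:,100:430],cv2.resize(b[100:340,100:260],(256*400//400,384))]))
o=sensors.get_obs(); R=Rn.from_quat(o["ee_rot"]).as_matrix(); print(o["clock"],o["position"],R,o["ft_force"])
print(R.T@(np.array([.548,-.263,.32])-o["position"]))
E
```

```text
clock: 4.8
position: [0.597, 0.2904, 0.3139]
ee_rot: [0.095, 0.995, 0.001, 0.002]
ft_force: [0.6, 0.6, -0.5]
grip_width: 0.357
grasp_force: 39.8
wrist [{'pixel': [250.8, 240.3], 'conf': 0.66}, {'pixel': [37.6, 16.2], 'conf': 0.35}] [{'pixel': [248.8, 241.9], 'conf': 0.78}]
side [{'pixel': [186.6, 182.3], 'conf': 0.8}] [{'pixel': [181.6, 178.0], 'conf': 0.63}]
5.1 [0.5961 0.2901 0.3099] [[-0.9821  0.1886 -0.0015]
 [ 0.1886  0.9821 -0.0007]
 [ 0.0013 -0.001  -1.    ]] [-0.2606 -0.8553 -0.5424]
[-0.0571 -0.5522 -0.0096]
```

View pics/l.png

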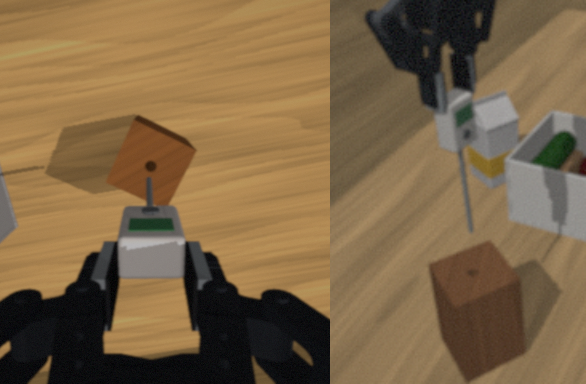

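The wrist view shows the stem free above the hole, with the tip at about (250,178). The side view shows it hanging roughly straight below the box. Carrying it over to the stand.

```bash
python3 -m inch '[[[0,-0.01,-0.005,0,0,0,1],[-0.003,-0.03,-0.01,0,0,0,1],[-0.006,-0.06,-0.01,0,0,0,1],[-0.01,-0.095,-0.01,0,0,0,1],[-0.014,-0.13,-0.01,0,0,0,1],[-0.017,-0.165,-0.01,0,0,0,1],[-0.021,-0.2,-0.01,0,0,0,1],[-0.025,-0.235,-0.01,0,0,0,1],[-0.028,-0.27,-0.01,0,0,0,1],[-0.032,-0.305,-0.01,0,0,0,1]]]' && python3 -m inch '[[[-0.003,-0.035,0,0,0,0,1],[-0.006,-0.07,0,0,0,0,1],[-0.01,-0.105,0,0,0,0,1],[-0.014,-0.14,0,0,0,0,1],[-0.017,-0.175,0,0,0,0,1],[-0.02,-0.205,0,0,0,0,1],[-0.023,-0.23,0,0,0,0,1],[-0.025,-0.243,0,0,0,0,1],[-0.025,-0.247,0,0,0,0,1],[-0.025,-0.247,0,0,0,0,1]]]'
python3 - <<'E'
from h import *
np.set_printoptions(precision=4,suppress=True)
for n in ("wrist","top"):
    im=imaging.camera(n); cv2.imwrite(f"pics/m_{n}.png",im); print(n,spotter.look_for("thermometer_tip",n)[:2],spotter.look_for("eyelet_center",n)[:2])
o=sensors.get_obs(); R=Rn.from_quat(o["ee_rot"]).as_matrix(); print(o["clock"],o["position"],R,o["ft_force"])
C=cam("wrist"); p=o["position"]
print("pred tip",proj(np.array(p)+R@[0,0,.1375],C),"pred eyelet",proj([.548,-.263,.098],C))
a=cv2.imread("pics/m_wrist.png"); cv2.imwrite("pics/m.png",cv2.resize(a[60:300,90:410],(800,600),interpolation=2))
E
```

```text
clock: 6.1
position: [0.5693, -0.0188, 0.3218]
ee_rot: [0.096, 0.995, 0.0, 0.001]
ft_force: [0.5, 0.2, -0.0]
grip_width: 0.359
grasp_force: 39.8
clock: 7.1
position: [0.5479, -0.2627, 0.3211]
ee_rot: [0.095, 0.995, 0.0, 0.0]
ft_force: [0.1, 0.3, -0.6]
grip_width: 0.36
grasp_force: 39.8
wrist [] [{'pixel': [257.4, 165.7], 'conf': 0.6}]
top [{'pixel': [381.2, 188.0], 'conf': 0.63}] [{'pixel': [344.8, 189.6], 'conf': 0.74}, {'pixel': [146.3, 180.1], 'conf': 0.4}]
7.4 [ 0.5486 -0.2617  0.321 ] [[-0.9823  0.1872  0.0002]
 [ 0.1872  0.9823  0.0004]
 [-0.0001  0.0004 -1.    ]] [-0.6003 -1.1381 -0.3463]
pred tip [250.1674 180.4143] pred eyelet [249.1461 163.0384]
```

View pics/m.png

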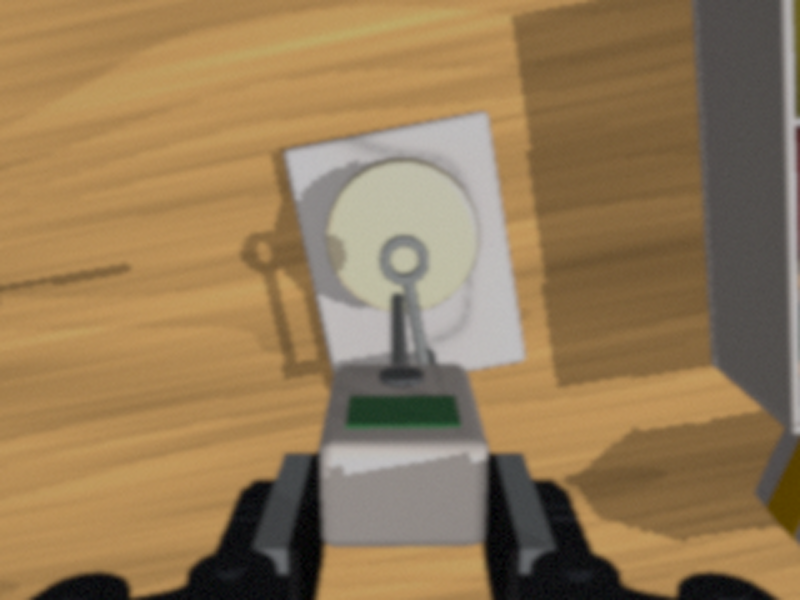

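Wrist view: the ring centre is at about full-image px (251.6,164), the tip at (249,178), and the stem root at (250.8,210). I'll compute the offset and tilt from these.

Run:
```python
from h import *
np.set_printoptions(precision=4,suppress=True)
C=cam("wrist"); o=sensors.get_obs(); R=Rn.from_quat(o["ee_rot"]).as_matrix(); p=np.array(o["position"])
e=onz((251.6,164),.098,C); t=onz((249,178.5),p[2]-.1375,C); b=onz((250.8,210.5),p[2]-.0275,C)
for n,v in (("eye",e),("tip",t),("root",b)): print(n,v,"tool",R.T@(v-p))
print("tip->eye tool",R.T@(e-t), "ppm at ring", np.linalg.norm(proj(e+R[:,1]*.01,C)-proj(e,C))/10)
```

```text
eye [ 0.5497 -0.2604  0.098 ] tool [-0.0008  0.0014  0.223 ]
tip [ 0.5466 -0.2623  0.1835] tool [ 0.0018 -0.0011  0.1375]
root [ 0.5408 -0.2594  0.2935] tool [0.0081 0.0008 0.0275]
tip->eye tool [-0.0027  0.0025  0.0855] ppm at ring 0.8476768409564392
```

```bash
python3 -m inch '[[[-0.001,0.001,0.01,0,0,0,1],[-0.002,0.002,0.025,0,0,0,1],[-0.0025,0.0025,0.04,0,0,0,1],[-0.0025,0.0025,0.055,0,0,0,1],[-0.0025,0.0025,0.065,0,0,0,1],[-0.0025,0.0025,0.072,0,0,0,1],[-0.0025,0.0025,0.072,0,0,0,1],[-0.0025,0.0025,0.072,0,0,0,1]]]'
python3 - <<'E'
from h import *
np.set_printoptions(precision=4,suppress=True)
C=cam("wrist"); im=imaging.camera("wrist"); cv2.imwrite("pics/n.png",im); cv2.imwrite("pics/nc.png",cv2.resize(im[130:250,170:330],(800,600),interpolation=2))
s=imaging.camera("side"); cv2.imwrite("pics/n_side.png",s)
o=sensors.get_obs(); R=Rn.from_quat(o["ee_rot"]).as_matrix(); p=np.array(o["position"]); print(o["clock"],p)
for d in (.06,.08,.1,.12,.1375): print(d,proj(p+R@[0.0,0,d],C),proj(p+R@[0.0,0,d],cam("side")))
g=im.mean(2)
for r in range(178,214,4): print(r,np.round(g[r,238:264]).astype(int))
E
```

```text
clock: 8.2
position: [0.5513, -0.2608, 0.2493]
ee_rot: [0.095, 0.995, -0.0, 0.0]
ft_force: [0.2, 0.0, -1.0]
grip_width: 0.357
grasp_force: 39.8
8.3 [ 0.5514 -0.2609  0.2497]
0.06 [249.7691 206.8552] [300.5436 122.652 ]
0.08 [249.8919 198.6347] [300.066  129.4105]
0.1 [249.9971 191.5877] [299.5981 136.0328]
0.12 [250.0883 185.4796] [299.1395 142.523 ]
0.1375 [250.1587 180.7658] [298.7456 148.0967]
178 [133 127 130 128 126 131 145 155 138 104  83  84 109 140 161 161 140 118
 113 121 125 132 143 162 173 178]
182 [169 153 134 130 129 129 126 111  90  71  63  66  73  85 102 115 124 127
 129 133 145 162 174 179 179 180]
186 [180 180 179 178 176 170 157 138 108  76  63  65  75  89 110 125 144 165
 177 179 180 179 179 180 178 179]
190 [179 180 178 181 181 180 174 158 124  86  64  66  71  85 108 124 136 153
 172 178 179 178 180 180 178 179]
194 [177 178 178 178 178 178 173 157 123  86  64  63  70  81 101 121 130 136
 154 170 176 176 179 176 176 175]
198 [184 183 182 182 181 179 175 158 126  85  64  63  69  76  92 114 124 131
 138 159 176 183 185 185 184 186]
202 [185 184 182 183 183 183 179 161 127  87  65  63  67  73  87 106 123 127
 128 141 164 178 183 183 185 184]
206 [116 116 114 114 115 111 108  99  83  72  65  64  65  67  70  74  82  87
  92  96 103 108 111 113 112 111]
210 [90 88 85 73 56 50 50 48 48 48 46 49 47 48 45 50 48 51 52 55 65 79 91 96
 97 98]
```

View pics/nc.png

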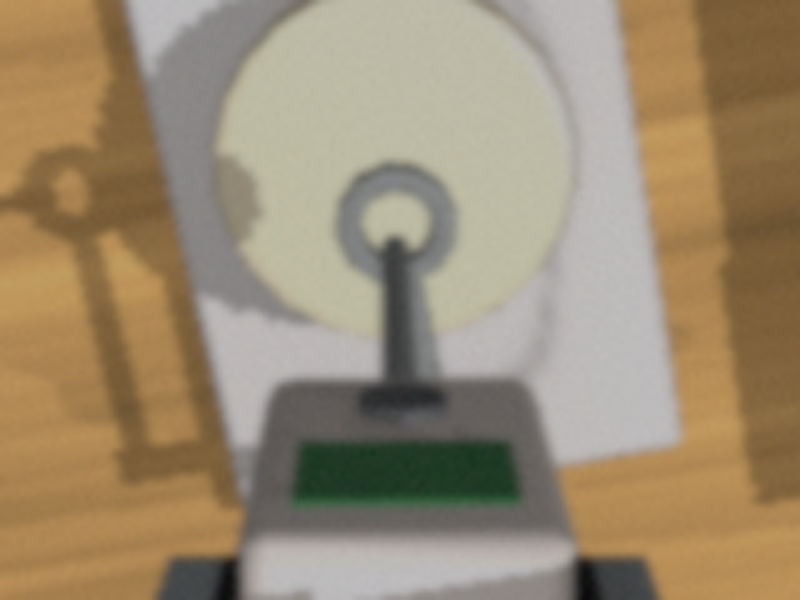

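Wrist view: the ring centre is at about (249.2,174.4) and the visible tip edge at (249,177.6). That edge is the near rim, so the stem axis agrees with the TCP axis.

Run:
```python
from h import *
np.set_printoptions(precision=4,suppress=True)
C=cam("wrist"); o=sensors.get_obs(); R=Rn.from_quat(o["ee_rot"]).as_matrix(); p=np.array(o["position"]); print(p)
im=cv2.imread("pics/n.png")
e=onz((249.2,174.4),.098,C); t=onz((249,177.6),p[2]-.1375,C); print("eye",e,R.T@(e-p),"tip near edge",R.T@(t-p))
v=im.copy()
for z,c in ((.098,(0,0,255)),):
  for r in (.007,.012):
    for a in np.linspace(0,6.28,40): 
      q=proj(e+[r*np.cos(a),r*np.sin(a),0],C); cv2.circle(v,tuple(int(round(x*8)) for x in q),4,c,-1,shift=3)
big=cv2.resize(v[150:200,215:285],(700,500),interpolation=2)
s=cv2.resize(cv2.imread("pics/n_side.png")[90:200,250:370],(545,500),interpolation=2)
cv2.imwrite("pics/n2.png",np.hstack([cv2.resize(big,(400,286)),cv2.resize(s,(312,286))]))
```

```text
[ 0.5514 -0.2609  0.2497]
eye [ 0.5489 -0.2614  0.098 ] [ 0.0025 -0.001   0.1517] tip near edge [ 0.0027 -0.0011  0.1375]
```

View pics/n2.png

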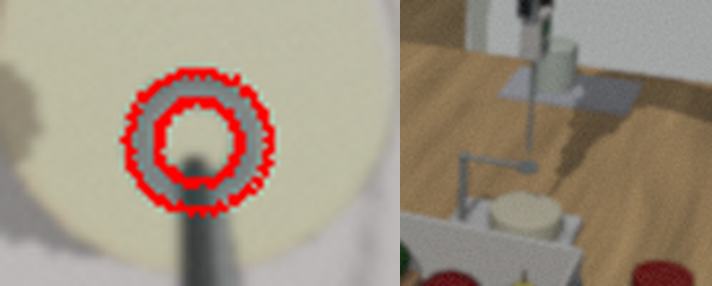

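The fitted ring circles match the picture, and the side view shows the stem vertical above the ring. I'll shift tool x by +2 mm and lower partway.

```bash
python3 -m inch '[[[0.001,0,0,0,0,0,1],[0.002,0,0.002,0,0,0,1],[0.002,0,0.008,0,0,0,1],[0.002,0,0.014,0,0,0,1],[0.002,0,0.02,0,0,0,1],[0.002,0,0.026,0,0,0,1],[0.002,0,0.032,0,0,0,1],[0.002,0,0.036,0,0,0,1],[0.002,0,0.036,0,0,0,1]]]'
python3 - <<'E'
from h import *
np.set_printoptions(precision=4,suppress=True)
C=cam("wrist"); o=sensors.get_obs(); R=Rn.from_quat(o["ee_rot"]).as_matrix(); p=np.array(o["position"]); print(o["clock"],p,o["ft_force"])
im=imaging.camera("wrist"); cv2.imwrite("pics/q.png",im)
for r,z in ((.0025,.098),): 
  print("stem at ring plane pred",proj(p+R@[.0,-.001,p[2]-.098],C),"ring pred",proj([.5489,-.2614,.098],C))
big=cv2.resize(im[150:220,210:290],(640,560),interpolation=2)
s=imaging.camera("side"); cv2.imwrite("pics/q_side.png",s)
s=cv2.resize(s[120:190,280:340],(160*3,560),interpolation=2)
cv2.imwrite("pics/q2.png",cv2.resize(np.hstack([big,s]),(800,400)))
E
```

```text
clock: 9.2
position: [0.5489, -0.2601, 0.2122]
ee_rot: [0.095, 0.996, 0.0, -0.001]
ft_force: [0.3, -0.1, -0.3]
grip_width: 0.356
grasp_force: 39.8
9.2 [ 0.5489 -0.2601  0.2122] [ 0.3185 -0.1136 -0.3314]
stem at ring plane pred [248.9097 186.789 ] ring pred [248.5836 187.1796]
```

View pics/q2.png

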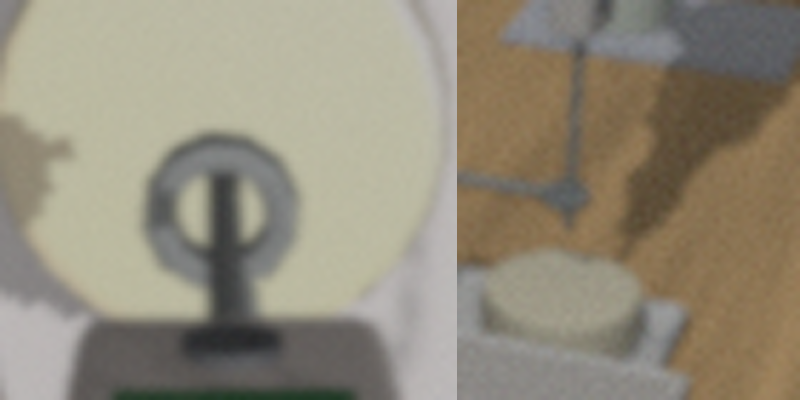

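The stem is through the ring and centred to within about 0.5 mm: ring at (248.7,187.1), as predicted. Now lowering to the final height.

```bash
python3 -m inch '[[[0,0,0.003,0,0,0,1],[0,0,0.007,0,0,0,1],[0,0,0.011,0,0,0,1],[0,0,0.015,0,0,0,1],[0,0,0.019,0,0,0,1],[0,0,0.021,0,0,0,1],[0,0,0.022,0,0,0,1],[0,0,0.022,0,0,0,1],[0,0,0.022,0,0,0,1]]]'
python3 - <<'E'
from h import *
np.set_printoptions(precision=4,suppress=True)
o=sensors.get_obs(); p=np.array(o["position"]); print(o["clock"],p,o["ee_rot"],o["ft_force"])
im=imaging.camera("wrist"); s=imaging.camera("side"); S=cam("side"); W=cam("wrist")
for d in (.1275,.1375,.1475): print("side tip pred",d,proj(p-[0,0,d],S))
print("old frame tip pred",proj([.5489,-.2611,.0747],S),"ring pred side",proj([.5489,-.2614,.094],S), "cheese mid", proj([.548,-.263,.042],S))
a=cv2.resize(im[155:235,210:290],(400,400),interpolation=2); b=cv2.resize(s[130:190,270:330],(400,400),interpolation=2)
cv2.imwrite("pics/f.png",np.hstack([a,b]))
E
```

```text
clock: 10.2
position: [0.5493, -0.2603, 0.1911]
ee_rot: [0.095, 0.995, 0.0, 0.0]
ft_force: [-0.1, -0.5, -0.7]
grip_width: 0.355
grasp_force: 39.8
10.2 [ 0.5493 -0.2603  0.1911] [0.0948 0.9955 0.     0.0001] [-0.1266 -0.4666 -0.6537]
side tip pred 0.1275 [298.4181 163.2984]
side tip pred 0.1375 [298.206  166.2982]
side tip pred 0.1475 [297.9958 169.2693]
old frame tip pred [298.8452 159.8456] ring pred side [299.2939 153.8684] cheese mid [298.6118 169.4148]
```

View pics/f.png

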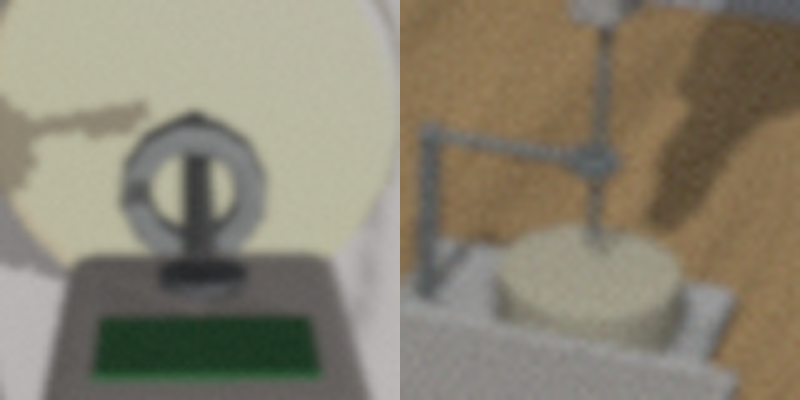

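Side view: the tip is at row 166.3, exactly as predicted for a height of 0.0536 m, which is about 11.5 mm above the rind. The stem is free in the ring. I'll lower it 1.5 mm, let it settle and hand in.

```bash
python3 -m inch '[[[0,0,0.0015,0,0,0,1],[0,0,0.0015,0,0,0,1],[0,0,0.0015,0,0,0,1],[0,0,0.0015,0,0,0,1],[0,0,0.0015,0,0,0,1],[0,0,0.0015,0,0,0,1],[0,0,0.0015,0,0,0,1],[0,0,0.0015,0,0,0,1]]]' && python3 -c "
from workcell import order,sensors
print(sensors.get_obs()['position']); print(order.hand_in())"
```

```text
clock: 11.1
position: [0.5492, -0.2603, 0.1895]
ee_rot: [0.095, 0.996, 0.0, 0.0]
ft_force: [0.2, 0.1, -1.1]
grip_width: 0.357
grasp_force: 39.8
[ 0.54921055 -0.26025037  0.18946185]
the job is handed in; nothing more can be done
None
```

I handed the job in at about 11 s with the thermometer still gripped: its stem is upright and free in the eyelet, and by my measurements the tip is about 1 cm above the cheese, though I never saw the judge's verdict.

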